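# Pull-test a suction caddy, then load it

## Task

Before the next thing goes into the blue caddy, prove that its suction feet hold: take the spring gauge's upright black handle and pull it out until the pointer is on the yellow mark if the pumice stone is waiting on the white draining mat, or on the red mark if the glass jar is waiting there; do not pull past that mark, hold still on it for about two seconds, then ease the handle back fully home without letting it snap. Then move the thing from the white mat to the caddy's empty lowest tier, setting it down gently (not dropped), flat on the floor of the tier near its middle, the jar upright. Leave everything else where it is, including the thing on the wooden board.

Things in the scene. Friction and masses are not known exactly. Their poses are not given: they have to be found in the camera images.
- gauge (a joint): Extension of the spring gauge's slide in m: 0 = fully home, grows as the handle is pulled away from the caddy along the caddy's -y axis; the end stop is at 0.105. The pointer is on the yellow mark at 0.045 and on the red mark at 0.080. A spring pulls it home all the time: 2.3 N at home, 9 N at yellow, 14 N at red (150 N/m); let go, it snaps back.
- gauge_handle (a point): Centre of the top edge, 79 mm above the ledge, of the gauge's upright black pull handle, which moves with the slide: a plate 14 mm thick along the pull (caddy y), 56 mm wide (caddy x), from 17 mm up to 79 mm. Towards the caddy, the grey gauge case (top 43 mm above the ledge) ends 61 mm from the handle's centre at home; between them run a blade and pointer under 18 mm high. Axes as the caddy's.
- gauge_pointer (a point): Middle of the slide's pointer, a black crossbar 92 mm wide along caddy x and 4 mm along y, 16 mm above the ledge, 50 mm behind the handle's centre (towards the caddy); moves with the slide.
- mark_yellow (a point): Centre of the yellow band painted across the white scale plate (100 mm by 10 mm along the pull), 7 mm above the ledge; fixed to the caddy, 45 mm from the pointer at home.
- mark_red (a point): Centre of the red band painted across the white scale plate (100 mm by 10 mm along the pull), 7 mm above the ledge; fixed to the caddy, 80 mm from the pointer at home.
- caddy: Fixed blue plastic caddy, 150 mm wide (x), three tiers climbing along its +y like stairs. Origin on the ledge under the centre of the lowest tier. Lowest tier (empty): y -75 to 75 mm, floor 30 mm above the ledge; middle: y 75 to 195, floor 90; top: y 195 to 315, floor 150. Lips rise 12 mm over each floor at both x sides and the -y side. The spring gauge sticks out 260 mm from its -y side.
- tier_low (a point): Centre of the lowest tier's floor, on the floor surface, 30 mm above the ledge; clear space inside the lips 140 mm by 145 mm; axes as the caddy's.
- mat: White ribbed plastic draining mat, 100 mm (x) by 140 mm (y), 8 mm thick, fixed; origin at the centre of its underside. What stands here is to be loaded.
- board: Slatted brown wooden board, 100 mm (x) by 140 mm (y), 8 mm thick, fixed; origin at the centre of its underside. What stands here stays.
- jar: Round green glass jar with a white twist cap, standing, 60 mm diameter, 92 mm high, 0.2 to 0.4 kg; origin at the centre of its underside, z up. On the mat or on the board.
- pumice: Grey pumice stone, a rounded block 58 mm (x) by 100 mm (y) by 40 mm high, about 0.1 kg; origin at the centre of its underside, z up. On the mat or on the board.
- soap: Pink soap bar 60 x 85 x 26 mm on the caddy's middle tier; origin at the centre of its underside. A bystander.
- shampoo: Orange bottle 56 mm diameter, 150 mm high, on the caddy's top tier; origin at the centre of its underside. A bystander.
- loofah: Green hard plastic loofah handle, 257 mm long along its y, 18 mm high, head 64 mm across at +y, lying on the ledge; origin under the middle of its bar. A bystander.
- beaker: White ceramic cup 72 mm diameter, 100 mm high; origin at the centre of its underside. A bystander.
- nailbrush: Nail brush 40 x 100 x 30 mm; origin at the centre of its underside. A bystander.
Not all that is in view belongs to the job. Leave any pink look-alike of the jar alone. Of the things shaped like the board, the brown one is meant.

How it is judged:
On the way, in this order (a step that is already met when the one before it is completed fails the run):
1. the pointer held for 1 s within 7 mm of the right mark: yellow (0.045) with the pumice still on the white mat, red (0.080) with the jar still on it (((horizontal distance between pumice and mat below 0.05 m and value of joint gauge between 0.038 and 0.052 m) or (horizontal distance between jar and mat below 0.05 m and value of joint gauge between 0.073 and 0.087 m))), for 1 s.
2. the slide eased back home (under 5 mm), the waiting thing still on the mat (value of joint gauge below 0.005 m and horizontal distance between any of pumice, jar and mat below 0.05 m), for 0.2 s.
At the end, for the whole second after the job is handed in: The thing that waited on the white mat rests flat (tilt under 0.12 rad) on the lowest tier's floor (height within -5 to +6 mm), its centre within 40 mm of the tier's centre along each caddy axis; the other one stands within 20 mm of its start on the wooden board; the gauge is home (under 5 mm) (((x of jar in the frame of tier_low between -0.04 and 0.04 m and y of jar in the frame of tier_low between -0.04 and 0.04 m and z of jar in the frame of tier_low between -0.005 and 0.006 m and angle between each of jar, pumice's own z axis and vertical below 0.12 rad and linear speed of jar below 0.02 m/s and horizontal distance between pumice and board below 0.05 m and distance of pumice from where it was at the start of the episode below 0.02 m) or (x of pumice in the frame of tier_low between -0.04 and 0.04 m and y of pumice in the frame of tier_low between -0.04 and 0.04 m and z of pumice in the frame of tier_low between -0.005 and 0.006 m and angle between each of pumice, jar's own z axis and vertical below 0.12 rad and linear speed of pumice below 0.02 m/s and horizontal distance between jar and board below 0.05 m and distance of jar from where it was at the start of the episode below 0.02 m)) and value of joint gauge below 0.005 m); the robot touches nothing.
It fails at once if the slide pulled more than 13 mm past the right mark (value of joint gauge above 0.093 m or (horizontal distance between pumice and mat below 0.05 m and value of joint gauge above 0.058 m)).
It fails at once if the slide let snap back (faster than 0.35 m/s) (velocity of joint gauge below -0.35 m/s).
It fails at once if jar or pumice dropped (falls free faster than 0.6 m/s) ((contact force between the fingers and jar below 0.05 N and linear speed of jar above 0.6 m/s) or (contact force between the fingers and pumice below 0.05 N and linear speed of pumice above 0.6 m/s)).
It fails at once if a bystander moved more than 30 mm (distance of any of soap, shampoo, loofah, beaker, nailbrush from where it was at the start of the episode above 0.03 m).
It also fails if it takes over 64 s, if anything falls off the work surface, if the arm or the gripper's body presses on something with over 40 N, if the wrist force passes 120 N, or if a joint passes its speed limit or range.

## Robot

A 6-joint arm with a two-finger parallel gripper is mounted at the origin on the work surface. World frame = base frame: x ahead of the robot, y to its left, z up, the work surface at z = 0. Lengths are in m, angles in rad, forces in N, time in s.
With the tool pointing down it reaches from about 0.3 to 0.775 m from the base axis. Payload 14.6 kg.
Tool frame: the origin (TCP) lies at the very end of the fingers, on their centre line; the grasp point (between the pads) lies 19 mm behind it (bot.grip_point_offset is the distance from the TCP to the grasp point, in m); y points along the fingers, z is the direction in which the jaws open and shut, and the axes are right-handed (so a half turn about y gives the same grasp; the last joint's range is limited). The gripper opens to 85 mm and grips with 20 to 120 N. Pads are 22 mm wide; open, the fingers measure 114 mm over their backs; the gripper's body (76 mm by 85 mm) begins 54 mm behind the grasp point. The pads swing forward as they close: fully open they stand 13 mm farther back than shut.
Start: joints at [-1.257, 0.3, 1.521, -0, 1.321, -0.067], TCP at [0.204, -0.511, 0.231] pointing down, gripper open.
Joint ranges: [-3.03, 3.03], [-0.79, 2.21], [0.23, 2.52], [-1.04, 4.18], [0, 3.07], [-2.55, 2.55]. Speed limits (rad/s): [2.22, 2.22, 2.57, 3.14, 3.14, 3.14].

## Interface

Orientations are given as a unit quaternion [w, x, y, z].
In Python, from plant import bot gives the robot as it stands. The module is installed in compiled form; this text tells all that it offers.
- The arm moves only by the shell command python3 -m crank 'ROWS'. ROWS is JSON, a list of rows, each a list of 7 numbers: the turn, a rotation vector about the tool's x, y, z in degrees, then the shift along the tool's x, y, z in cm, then the closure, from 0 (fully open) to 1 (shut). In form: [[wx, wy, wz, dx, dy, dz, hand], ...]. A call has 1 to 20 rows; each row is the pose to reach, as a shift and turn from the pose commanded when the call began, along the tool's axes at that moment; what a row does not reach only later rows make up. A row lasts 1/8 s, in which the tool goes at most 62.5 mm and 10.7 degrees, less where a joint would pass 70% of its speed; a pose out of reach is approached as far as the arm can. A call with a gripper value outside its range is refused whole. The fingers move at their own pace and stop on an object; the grip force is fixed at half the most. Time passes only in rows, so rows that repeat a pose let the fingers close. It gives the time, the measured TCP pose, the force and the opening at its end, in the units of the state.
- bot.read_state(): the state, without advancing time (a new reading comes with each control period).
- bot.camera(name): name is "side" or "top"; returns a dict with "color" (480x640x3 uint8, red, green, blue), "depth" (480x640 float32, m along the optical axis (not along the pixel's ray), 0 where there is no reading), "fx", "fy", "cx", "cy" (pixels), "world_to_cam" (4x4, takes a point from world to camera coordinates). Camera axes: x right, y up, looking along -z (the intrinsics and any distortion apply to the point x, -y, -z); pixel columns grow to the right and rows downward; lengths in m; the calibration is good to about 2 mm. A picture is of the moment at which its call begins.
- bot.finish_job(): hands the job in, once; it reports no verdict.
The state is a dict: "clock": time; "joint_pos": joint angles; "joint_velocities": joint speeds; "joint_torque": joint torques, N m; "ee_pos": TCP position; "ee_rot": TCP orientation; "contact_force": force on the tool from outside, world axes, zero at the start; "moment": the same for the moment, N m; "finger_gap": finger opening in m.
Only numpy, scipy, OpenCV 4.12 (cv2) and the standard library are available. Lean on these libraries where they do the work, as an engineer would, in place of code of your own. Each camera call takes 0.05 s, during which the arm holds its last target. There are 200 camera calls.

## Working session

There is one attempt and no reset: what is moved stays moved. The work goes in short steps, Python scripts to look and compute and a shell command to move; the robot and the scene stay as the last step left them, time stands still between calls to the robot, and variables do not carry over. Pictures are saved under pics/ and viewed, about 8 in all and at most 12, crops included, and the job is handed in when it is done.

```bash
mkdir -p pics
cat > h.py <<'E'
import numpy as np, cv2
from plant import bot
def grab(n):
    c=bot.camera(n); np.savez(f'pics/{n}.npz',**c); return c
def world(c,us,vs):  # depth -> world
    us=np.asarray(us);vs=np.asarray(vs)
    d=c['depth'][vs,us]; x=(us-c['cx'])/c['fx']*d; y=-(vs-c['cy'])/c['fy']*d
    P=np.stack([x,y,-d,np.ones_like(d)],-1)
    return (P@np.linalg.inv(c['world_to_cam']).T)[...,:3]
def plane(c,u,v,z):
    T=np.linalg.inv(c['world_to_cam']); r=T[:3,:3]@np.array([(u-c['cx'])/c['fx'],-(v-c['cy'])/c['fy'],-1.]); o=T[:3,3]
    return o+r*(z-o[2])/r[2]
def save(c,name): cv2.imwrite('pics/'+name,c['color'][:,:,::-1])
E
python3 - <<'E'
from h import *
for n in('top','side'):
    c=grab(n); save(c,n+'1.png'); print(n,{k:(v if np.ndim(v)==0 else v.shape) for k,v in c.items()}); print(np.linalg.inv(c['world_to_cam']).round(3))
print(bot.read_state(), bot.grip_point_offset)
E
```

```text
top {'color': (480, 640, 3), 'depth': (480, 640), 'fx': 596.7522108258157, 'fy': 596.7522108258157, 'cx': 322.20144474251026, 'cy': 237.7387262855121, 'world_to_cam': (4, 4)}
[[-0.022  0.985 -0.172  0.259]
 [-1.    -0.02   0.015 -0.007]
 [ 0.012  0.172  0.985  1.531]
 [ 0.     0.     0.     1.   ]]
side {'color': (480, 640, 3), 'depth': (480, 640), 'fx': 574.7500648623776, 'fy': 574.7500648623776, 'cx': 313.01587656294004, 'cy': 248.30986020652097, 'world_to_cam': (4, 4)}
[[-0.779  0.435 -0.452 -0.279]
 [-0.627 -0.558  0.544  0.962]
 [-0.015  0.707  0.707  1.378]
 [ 0.     0.     0.     1.   ]]
{'clock': 0.1, 'joint_pos': array([-1.25660544e+00,  3.00407121e-01,  1.52153066e+00, -1.95015668e-06,
        1.32070879e+00, -6.65961137e-02]), 'joint_velocities': array([ 0.00169039, -0.00107289, -0.001617  ,  0.00072107, -0.00116212,
       -0.00021279]), 'joint_torque': array([ 4.54951478e-04, -5.44380713e+01, -3.62370694e+01, -1.22646916e-04,
        3.05508212e-03,  2.59781427e-05]), 'ee_pos': array([ 0.20434005, -0.51039926,  0.23077774]), 'ee_rot': array([ 0.13377011, -0.13386346,  0.6946988 , -0.69395944]), 'contact_force': array([ 1.13506368,  0.04286272, -0.04958544]), 'moment': array([ 0.04141771, -0.01142114,  0.02750442]), 'finger_gap': 0.0852807984573612} 0.0187
```

View pics/top1.png

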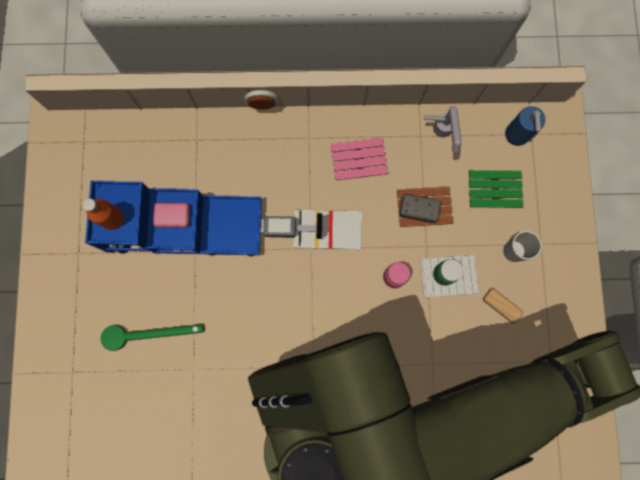

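View pics/side1.png

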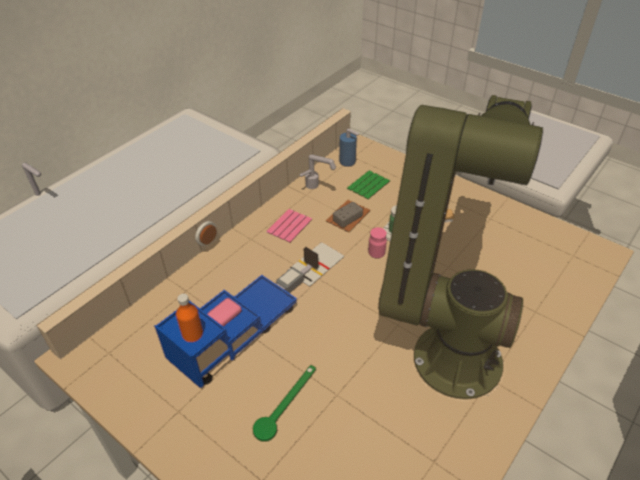

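The top view shows a green jar with a white cap on the ribbed white mat at about (450,272), so the red mark applies. The pumice is on the brown board at (420,208). Look-alikes are the pink jar (398,274), the pink slats (360,158) and the green slats (496,189). The gauge handle is near (308,228) and the red band near (331,229). Next I'll measure these and confirm in an enlarged crop.

Run:
```python
from h import *
c=dict(np.load('pics/top.npz')); im=c['color']; 
hsv=cv2.cvtColor(im,cv2.COLOR_RGB2HSV)
vv,uu=np.mgrid[0:480,0:640]; W=world(c,uu,vv)
def blob(name,lo,hi,box,zr):
    u0,v0,u1,v1=box; m=cv2.inRange(hsv,np.array(lo),np.array(hi))>0
    b=np.zeros_like(m);b[v0:v1,u0:u1]=1; m&=b&(W[...,2]>zr[0])&(W[...,2]<zr[1])
    p=W[m]; 
    if len(p)<5: print(name,'few',len(p));return
    r=cv2.minAreaRect((p[:,:2]*1000).astype(np.float32)); print(name,len(p),'mean',p.mean(0).round(4),'z',np.percentile(p[:,2],[5,50,95]).round(3),'rect',np.round(r[0]),np.round(r[1]),round(r[2],1))
blob('lowtier',(100,80,30),(130,255,255),(200,185,270,265),(.02,.06))
blob('midtier',(100,80,30),(130,255,255),(145,180,210,265),(.08,.12))
blob('red',(0,120,80),(8,255,255),(320,205,345,255),(-.01,.03))
blob('yellow',(18,120,80),(35,255,255),(305,205,330,255),(-.01,.03))
blob('plate',(0,0,140),(180,60,255),(290,200,366,255),(-.01,.03))
blob('hand_top',(0,0,0),(180,255,255),(290,210,330,245),(.07,.09))
blob('hand_all',(0,0,0),(180,255,255),(290,210,330,245),(.045,.09))
blob('case',(0,0,0),(180,255,255),(262,210,300,245),(.035,.05))
blob('mat',(0,0,120),(180,70,255),(415,250,485,302),(-.01,.03))
blob('cap',(0,0,100),(180,90,255),(430,255,470,290),(.085,.12))
blob('jarall',(0,0,0),(180,255,255),(425,250,475,292),(.02,.12))
blob('pink',(0,0,0),(180,255,255),(380,255,415,292),(.02,.2))
blob('pumice',(0,0,0),(180,255,255),(395,185,455,228),(.03,.08))
blob('beaker',(0,0,0),(180,255,255),(500,225,550,265),(.05,.2))
blob('brush',(0,0,0),(180,255,255),(480,280,530,325),(.015,.08))
blob('table',(0,0,0),(180,255,255),(300,280,380,330),(-.05,.05))
a=im[195:310,250:500]; cv2.imwrite('pics/crop1.png',cv2.resize(a,None,fx=3.2,fy=3.2,interpolation=cv2.INTER_CUBIC)[:,:,::-1])
```

```text
lowtier 3482 mean [0.5586 0.2051 0.0333] z [0.026 0.032 0.045] rect [558. 203.] [152. 151.] 87.7
midtier 2312 mean [0.5596 0.3386 0.0943] z [0.087 0.093 0.107] rect [563. 337.] [123. 150.] 87.5
red 126 mean [ 0.5493 -0.0516  0.0088] z [0.003 0.009 0.015] rect [547. -52.] [  8. 100.] 88.4
yellow 62 mean [ 0.535  -0.0156  0.0085] z [0.003 0.009 0.014] rect [549. -16.] [  8. 102.] 88.8
plate 1838 mean [ 0.5444 -0.0551  0.0083] z [0.002 0.008 0.016] rect [547. -44.] [177. 101.] 87.5
hand_top 118 mean [ 0.5488 -0.0226  0.081 ] z [0.076 0.081 0.087] rect [548. -23.] [13. 55.] 88.8
hand_all 165 mean [ 0.5479 -0.0073  0.0721] z [0.046 0.079 0.086] rect [548.  11.] [81. 55.] 88.9
case 615 mean [0.5522 0.0793 0.0436] z [0.038 0.044 0.049] rect [552.  81.] [85. 51.] 88.7
mat 1621 mean [ 0.4141 -0.3539  0.0081] z [0.001 0.008 0.014] rect [ 419. -354.] [104. 146.] 2.8
cap 391 mean [ 0.4235 -0.3389  0.1017] z [0.096 0.102 0.107] rect [ 424. -340.] [51. 52.] 88.5
jarall 589 mean [ 0.4206 -0.3331  0.0878] z [0.037 0.1   0.106] rect [ 423. -338.] [57. 58.] 72.1
pink 525 mean [ 0.4163 -0.2085  0.0834] z [0.036 0.093 0.098] rect [ 418. -212.] [57. 56.] 43.1
pumice 892 mean [ 0.5907 -0.2812  0.0481] z [0.04  0.049 0.055] rect [ 593. -283.] [102.  60.] 78.5
beaker 536 mean [ 0.4825 -0.5308  0.0831] z [0.054 0.086 0.105] rect [ 481. -526.] [69. 71.] 9.9
brush 664 mean [ 0.3389 -0.4799  0.0309] z [0.024 0.031 0.037] rect [ 339. -482.] [101.  42.] 49.6
table 3988 mean [ 0.3517 -0.0708  0.0019] z [-0.004  0.002  0.007] rect [352. -71.] [203. 125.] 88.8
```

View pics/crop1.png

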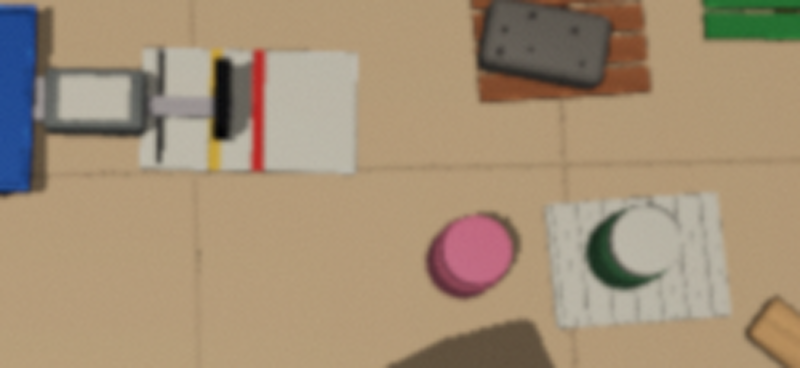

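The crop confirms it: the green glass jar with the white cap stands on the white mat, so the target is red. The handle is at crop (222,98), and the pointer, at (160,105), is home. Handle top (0.548, -0.023), the tier centre (0.558, 0.203) and all sizes and spacings agree with the description. The caddy is yawed about -2.3°.

```bash
cat >> h.py <<'E'
from scipy.spatial.transform import Rotation as R
D=np.array([.040,.9992,0.])  # caddy +y
def go(p,jaw):
    s=bot.read_state(); q=s['ee_rot']; A=R.from_quat(np.r_[q[1:],q[0]])
    for sg in(1,-1):
        z=np.array(jaw)*sg; y=np.array([0,0,-1.]); B=R.from_matrix(np.stack([np.cross(y,z),y,z],1))
        print(sg,'rv deg',(A.inv()*B).as_rotvec(degrees=True).round(2),'cm',(A.inv().apply(np.array(p)-s['ee_pos'])*100).round(2))
E
python3 -c "
from h import *
go([.548,-.023,.16],D)
q=bot.read_state()['ee_rot'];print(R.from_quat(np.r_[q[1:],q[0]]).as_matrix().round(3))"
```

```text
1 rv deg [ 1.0000e-02 -1.5589e+02 -8.0000e-02] cm [-50.02   7.12 -32.47]
-1 rv deg [6.000e-02 2.411e+01 1.000e-02] cm [-50.02   7.12 -32.47]
[[-0.928 -0.     0.372]
 [-0.372  0.001 -0.928]
 [-0.    -1.    -0.001]]
```

```bash
python3 -m crank '[[0,4,0,-6,0,-4,0.4],[0,8,0,-11,0,-7,0.4],[0,12,0,-16,0,-10,0.4],[0,16,0,-21,0,-13,0.4],[0,20,0,-26,1,-16,0.4],[0,24.1,0,-31,2,-19,0.4],[0,24.1,0,-36,3,-22,0.4],[0,24.1,0,-40,4,-25,0.4],[0,24.1,0,-44,5,-28,0.4],[0,24.1,0,-47,6,-30.5,0.4],[0,24.1,0,-49,7,-32,0.4],[0,24.1,0,-50,7.1,-32.5,0.4],[0,24.1,0,-50,7.1,-32.5,0.4],[0,24.1,0,-50,7.1,-32.5,0.4]]'
python3 - <<'E'
from h import *
go([.548,-.023,.046],D); s=bot.read_state(); print(s['finger_gap'],s['joint_pos'].round(2))
c=grab('side'); save(c,'s2.png'); a=c['color'][190:310,240:370]; cv2.imwrite('pics/s2c.png',cv2.resize(a,None,fx=5,fy=5)[:,:,::-1])
E
```

```text
clock: 1.85
ee_pos: [0.5476, -0.0239, 0.1607]
ee_rot: [0.014, -0.015, -0.707, 0.707]
contact_force: [0.3, -0.1, 0.9]
finger_gap: 0.0512
1 rv deg [ 4.0000e-02  1.7996e+02 -1.0000e-02] cm [-0.03 11.47 -0.09]
-1 rv deg [-0.01 -0.04 -0.02] cm [-0.03 11.47 -0.09]
0.05122158150280817 [-0.11  0.36  1.61 -0.    1.17  1.5 ]
```

View pics/s2c.png

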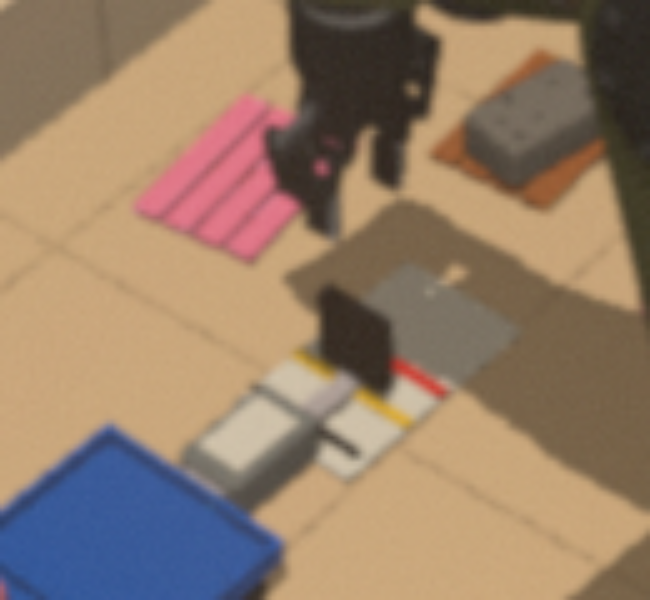

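The crop shows the fingers straddling the handle along the pull direction, with the handle at crop (357,340) and the pointer at (305,420). I'll descend, then close.

```bash
python3 -m crank '[[0,0,0,0,3,0,0.4],[0,0,0,0,6,0,0.4],[0,0,0,0,8,0,0.4],[0,0,0,0,10,0,0.4],[0,0,0,0,11,0,0.4],[0,0,0,0,12,0,0.4],[0,0,0,0,12,0,0.4],[0,0,0,0,12,0,0.4]]'
python3 -m crank '[[0,0,0,0,0,0,0.6],[0,0,0,0,0,0,0.75],[0,0,0,0,0,0,1],[0,0,0,0,0,0,1],[0,0,0,0,0,0,1],[0,0,0,0,0,0,1]]'
python3 - <<'E'
from h import *
c=grab('top'); save(c,'t3.png'); a=c['color'][180:280,240:400]; cv2.imwrite('pics/t3c.png',cv2.resize(a,None,fx=5,fy=5)[:,:,::-1])
c=grab('side'); save(c,'s3.png'); a=c['color'][210:310,250:370]; b=cv2.resize(a,None,fx=5,fy=5)[:,:,::-1]; cv2.imwrite('pics/s3c.png',b)
E
```

```text
clock: 2.9
ee_pos: [0.5481, -0.0231, 0.0408]
ee_rot: [0.014, -0.014, -0.707, 0.707]
contact_force: [0.6, 0.1, 0.4]
finger_gap: 0.0513
clock: 3.65
ee_pos: [0.5479, -0.0229, 0.0405]
ee_rot: [-0.014, 0.014, 0.707, -0.707]
contact_force: [-2.0, 2.9, 5.6]
finger_gap: 0.0134
```

View pics/s3c.png

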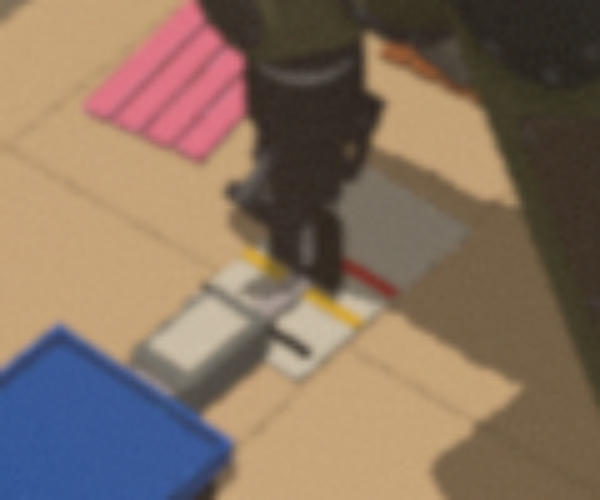

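The jaws hold the handle with a 13.4 mm gap, and the pointer is still home at crop (255,320). Now I'll pull 8 cm along tool +z and hold.

```bash
python3 -m crank '[[0,0,0,0,0,0.3,1],[0,0,0,0,0,0.8,1],[0,0,0,0,0,1.4,1],[0,0,0,0,0,2.0,1],[0,0,0,0,0,2.7,1],[0,0,0,0,0,3.4,1],[0,0,0,0,0,4.1,1],[0,0,0,0,0,4.8,1],[0,0,0,0,0,5.4,1],[0,0,0,0,0,6.0,1],[0,0,0,0,0,6.5,1],[0,0,0,0,0,7.0,1],[0,0,0,0,0,7.4,1],[0,0,0,0,0,7.7,1],[0,0,0,0,0,7.9,1],[0,0,0,0,0,7.9,1]]'
python3 - <<'E'
from h import *
c=grab('side'); save(c,'s4.png'); a=c['color'][200:300,260:380]; cv2.imwrite('pics/s4c.png',cv2.resize(a,None,fx=5,fy=5)[:,:,::-1])
c=grab('top')
E
```

```text
clock: 5.75
ee_pos: [0.5446, -0.1007, 0.0405]
ee_rot: [-0.014, 0.014, 0.708, -0.706]
contact_force: [-2.6, 13.3, 7.8]
finger_gap: 0.0135
```

View pics/s4c.png

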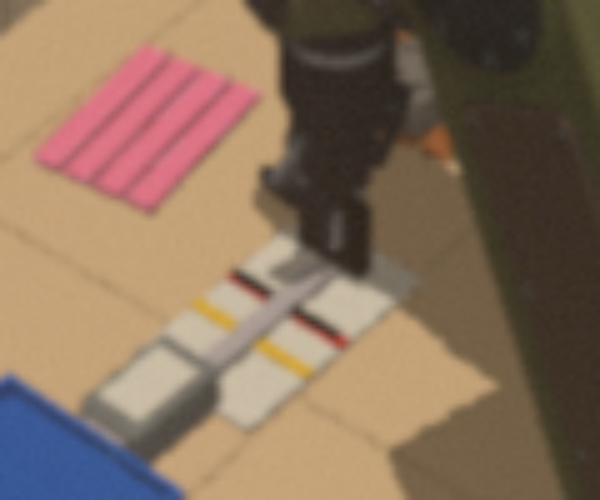

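The crop shows the black pointer over the red band at (290,310). TCP travel is 77.9 mm and the force is 13.3 N, both matching red. I'll add 1 mm and hold.

```bash
python3 -m crank '[[0,0,0,0,0,0.1,1],[0,0,0,0,0,0.1,1],[0,0,0,0,0,0.1,1],[0,0,0,0,0,0.1,1],[0,0,0,0,0,0.1,1],[0,0,0,0,0,0.1,1],[0,0,0,0,0,0.1,1],[0,0,0,0,0,0.1,1],[0,0,0,0,0,0.1,1],[0,0,0,0,0,0.1,1],[0,0,0,0,0,0.1,1],[0,0,0,0,0,0.1,1],[0,0,0,0,0,0.1,1],[0,0,0,0,0,0.1,1],[0,0,0,0,0,0.1,1],[0,0,0,0,0,0.1,1],[0,0,0,0,0,0.1,1],[0,0,0,0,0,0.1,1]]'
python3 -m crank '[[0,0,0,0,0,-0.3,1],[0,0,0,0,0,-0.8,1],[0,0,0,0,0,-1.4,1],[0,0,0,0,0,-2.0,1],[0,0,0,0,0,-2.7,1],[0,0,0,0,0,-3.4,1],[0,0,0,0,0,-4.1,1],[0,0,0,0,0,-4.8,1],[0,0,0,0,0,-5.4,1],[0,0,0,0,0,-6.0,1],[0,0,0,0,0,-6.5,1],[0,0,0,0,0,-7.0,1],[0,0,0,0,0,-7.4,1],[0,0,0,0,0,-7.6,1],[0,0,0,0,0,-7.8,1],[0,0,0,0,0,-7.9,1],[0,0,0,0,0,-8.0,1],[0,0,0,0,0,-8.0,1],[0,0,0,0,0,-8.0,1]]'
```

```text
clock: 8.1
ee_pos: [0.5446, -0.1016, 0.0405]
ee_rot: [-0.014, 0.014, 0.708, -0.706]
contact_force: [-1.9, 14.3, 8.1]
finger_gap: 0.0132
clock: 10.48
ee_pos: [0.5479, -0.0229, 0.0406]
ee_rot: [-0.014, 0.014, 0.707, -0.707]
contact_force: [-1.6, 2.7, 6.6]
finger_gap: 0.0132
```

```bash
python3 -m crank '[[0,0,0,0,0,-0.1,1],[0,0,0,0,0,-0.15,1],[0,0,0,0,0,-0.15,1],[0,0,0,0,0,-0.15,1]]'
python3 - <<'E'
from h import *
c=grab('side'); a=c['color'][210:310,250:370]; b=cv2.resize(a,None,fx=5,fy=5)[:,:,::-1]; cv2.imwrite('pics/s5c.png',b)
E
```

```text
clock: 10.98
ee_pos: [0.548, -0.0223, 0.0406]
ee_rot: [0.014, -0.014, -0.707, 0.707]
contact_force: [-2.4, -4.3, 6.0]
finger_gap: 0.0134
```

The force flipped to -4.3 N, so the slide is on its home stop. I'll open gently and rise.

```bash
python3 -m crank '[[0,0,0,0,0,0.1,1],[0,0,0,0,0,0.1,0.8],[0,0,0,0,0,0.1,0.6],[0,0,0,0,0,0.1,0.4],[0,0,0,0,0,0.1,0.4],[0,0,0,0,0,0.1,0.4],[0,0,0,0,0,0.1,0.4],[0,0,0,0,-2,0.1,0.4],[0,0,0,0,-5,0.1,0.4],[0,0,0,0,-9,0.1,0.4],[0,0,0,0,-13,0.1,0.4],[0,0,0,0,-16,0.1,0.2],[0,0,0,0,-16,0.1,0.0]]'
python3 - <<'E'
from h import *
go([.423,-.338,.20],[1,0,0]); s=bot.read_state(); print(s['joint_pos'].round(2))
c=grab('top'); im=c['color']
vv,uu=np.mgrid[0:480,0:640]; W=world(c,uu,vv)
m=np.zeros((480,640),bool); m[250:295,425:478]=1; m&=(W[...,2]>.095)&(W[...,2]<.11)
print('cap',m.sum(),[cv2.minEnclosingCircle((W[m][:,:2]*1000).astype(np.float32))])
a=im[190:300,240:480]; cv2.imwrite('pics/t6.png',cv2.resize(a,None,fx=3.3,fy=3.3,interpolation=cv2.INTER_CUBIC)[:,:,::-1])
E
```

```text
clock: 12.65
ee_pos: [0.5486, -0.0226, 0.2025]
ee_rot: [0.013, -0.016, -0.707, 0.707]
contact_force: [-0.1, -0.8, -1.3]
finger_gap: 0.0838
1 rv deg [ -0.21 -92.28  -0.17] cm [11.3   0.22 32.01]
-1 rv deg [ 0.17 87.72 -0.2 ] cm [11.3   0.22 32.01]
[-0.11  0.32  1.56 -0.    1.25  1.5 ]
cap 374 [((423.704833984375, -339.2803039550781), 26.66825294494629)]
```

View pics/t6.png

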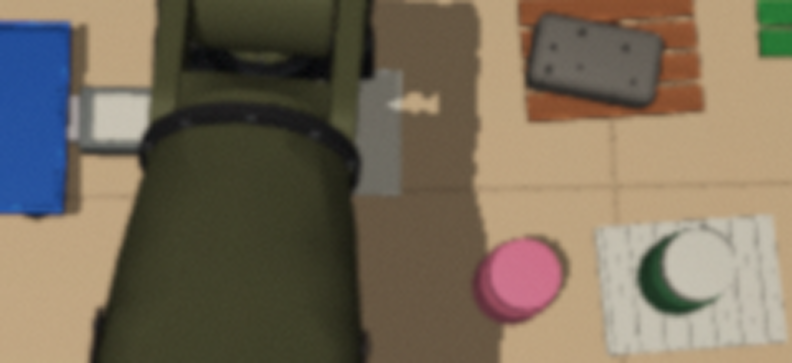

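The jar and mat are untouched. Next I'll turn the jaws to caddy x and move over the jar at (0.4237, -0.3393).

```bash
python3 -m crank '[[0,-9,0,1,0,3,0],[0,-18,0,2,0,6,0],[0,-27,0,3,0,9,0],[0,-36,0,4,0,12,0],[0,-45,0,5,0,16,0],[0,-54,0,6.5,0,20,0],[0,-63,0,8,0,23,0],[0,-72,0,9,0,26,0],[0,-81,0,10,0.2,29,0],[0,-90,0,11.2,0.2,31,0],[0,-90,0,11.2,0.2,32.1,0],[0,-90,0,11.2,0.2,32.1,0],[0,-90,0,11.2,0.2,32.1,0]]'
python3 - <<'E'
from h import *
go([.4237,-.3393,.044],[-D[1],D[0],0]); print(bot.read_state()['joint_pos'].round(2))
q=bot.read_state()['ee_rot'];print(R.from_quat(np.r_[q[1:],q[0]]).as_matrix().round(3))
c=grab('side'); save(c,'s7.png'); a=c['color'][120:300,330:530]; cv2.imwrite('pics/s7c.png',cv2.resize(a,None,fx=3,fy=3)[:,:,::-1])
E
```

```text
clock: 14.32
ee_pos: [0.4235, -0.3382, 0.1979]
ee_rot: [0.49, -0.49, 0.51, -0.51]
contact_force: [0.1, -0.2, 0.5]
finger_gap: 0.0854
1 rv deg [4.0000e-02 1.7993e+02 3.0000e-02] cm [ 0.12 15.39  0.03]
-1 rv deg [ 0.02 -0.07 -0.03] cm [ 0.12 15.39  0.03]
[-0.74  0.31  1.59  0.    1.24 -0.7 ]
[[-0.041 -0.     0.999]
 [-0.999  0.    -0.041]
 [-0.    -1.    -0.   ]]
```

```bash
python3 -m crank '[[0,0,0,0.1,3,0,0],[0,0,0,0.1,6,0,0],[0,0,0,0.1,8,0,0],[0,0,0,0.1,10,0,0],[0,0,0,0.1,12,0,0],[0,0,0,0.1,13.5,0,0],[0,0,0,0.1,14.8,0,0],[0,0,0,0.1,15.4,0,0],[0,0,0,0.1,15.4,0,0]]'
python3 -m crank '[[0,0,0,0,0,0,0.1],[0,0,0,0,0,0,0.2],[0,0,0,0,0,0,0.3],[0,0,0,0,0,0,0.5],[0,0,0,0,0,0,1],[0,0,0,0,0,0,1],[0,0,0,0,0,0,1]]'
```

```text
clock: 15.5
ee_pos: [0.4231, -0.3398, 0.0442]
ee_rot: [0.49, -0.49, 0.51, -0.51]
contact_force: [-0.1, 0.4, -0.0]
finger_gap: 0.0854
clock: 16.38
ee_pos: [0.4235, -0.3401, 0.0452]
ee_rot: [-0.49, 0.49, -0.509, 0.51]
contact_force: [0.3, 2.4, 8.9]
finger_gap: 0.0578
```

It's gripped at 57.8 mm on the 60 mm jar. I'll lift and carry it over the tier.

```bash
python3 -m crank '[[0,0,0,0,-1,0,1],[0,0,0,0,-3,0,1],[0,0,0,0,-6,0,1],[0,0,0,0,-9,0,1],[0,0,0,0,-12,0,1],[0,0,0,0,-14,0,1],[0,0,0,0,-14,0,1]]'
python3 -m crank '[[0,0,0,-2,0,0.4,1],[0,0,0,-5,0,1,1],[0,0,0,-9,0,2,1],[0,0,0,-13,0,3,1],[0,0,0,-17,0,4,1],[0,0,0,-21,0,5,1],[0,0,0,-25,0,6,1],[0,0,0,-29,0,6.5,1],[0,0,0,-33,0,7,1],[0,0,0,-37,0,8,1],[0,0,0,-41,0,9,1],[0,0,0,-45,0,10,1],[0,0,0,-48,0,10.5,1],[0,0,0,-51,0,11,1],[0,0,0,-53,0,11.2,1],[0,0,0,-54.4,0,11.2,1],[0,0,0,-54.8,0,11.2,1],[0,0,0,-54.8,0,11.2,1],[0,0,0,-54.8,0,11.2,1]]'
python3 - <<'E'
from h import *
go([.558,.203,.0672],[-D[1],D[0],0])
c=grab('side'); save(c,'s8.png'); a=c['color'][180:400,140:340]; cv2.imwrite('pics/s8c.png',cv2.resize(a,None,fx=2.7,fy=2.7)[:,:,::-1])
E
```

```text
clock: 17.25
ee_pos: [0.4233, -0.3401, 0.1857]
ee_rot: [-0.49, 0.49, -0.509, 0.511]
contact_force: [-0.6, 0.3, -3.1]
finger_gap: 0.0574
clock: 19.62
ee_pos: [0.5569, 0.2026, 0.1844]
ee_rot: [-0.49, 0.49, -0.51, 0.51]
contact_force: [-0.1, -0.1, -1.6]
finger_gap: 0.0575
1 rv deg [-1.0000e-02  1.7997e+02 -0.0000e+00] cm [-0.04 11.72  0.11]
-1 rv deg [-0.   -0.03  0.01] cm [-0.04 11.72  0.11]
```

View pics/s8c.png

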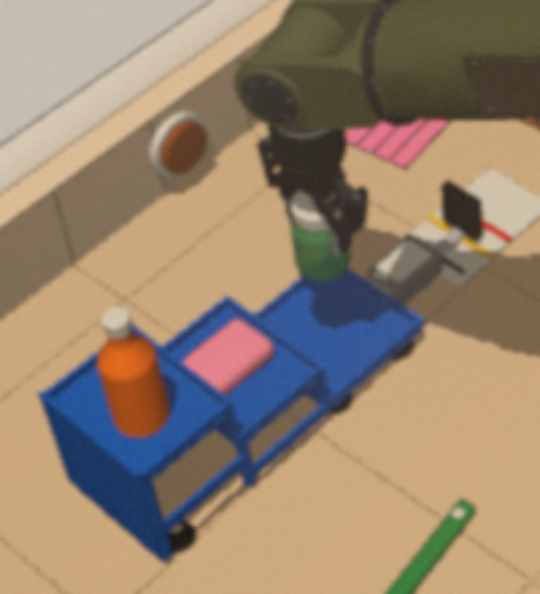

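The crop shows the jar upright in the jaws at (322,240), over the empty low tier. The gauge pointer at (435,255) is home, and the soap and shampoo are in place. I'll lower with a slow finish.

```bash
python3 -m crank '[[0,0,0,0,2,0.1,1],[0,0,0,0,4,0.1,1],[0,0,0,0,6,0.1,1],[0,0,0,0,8,0.1,1],[0,0,0,0,9.5,0.1,1],[0,0,0,0,10.5,0.1,1],[0,0,0,0,11,0.1,1],[0,0,0,0,11.3,0.1,1],[0,0,0,0,11.3,0.1,1],[0,0,0,0,11.3,0.1,1]]'
python3 -m crank '[[0,0,0,0,0.1,0,1],[0,0,0,0,0.2,0,1],[0,0,0,0,0.3,0,1],[0,0,0,0,0.3,0,1],[0,0,0,0,0.3,0,1]]'
```

```text
clock: 20.92
ee_pos: [0.558, 0.2033, 0.0717]
ee_rot: [-0.49, 0.49, -0.51, 0.51]
contact_force: [-0.4, 0.1, -2.6]
finger_gap: 0.0577
clock: 21.55
ee_pos: [0.5578, 0.2032, 0.0683]
ee_rot: [-0.49, 0.49, -0.51, 0.51]
contact_force: [-0.8, -0.7, -3.4]
finger_gap: 0.0577
```

```bash
python3 -m crank '[[0,0,0,0,0.1,0,1],[0,0,0,0,0.1,0,1],[0,0,0,0,0.1,0,1]]'; python3 -m crank '[[0,0,0,0,0.1,0,1],[0,0,0,0,0.1,0,1],[0,0,0,0,0.1,0,1]]'
```

```text
clock: 21.92
ee_pos: [0.5579, 0.2033, 0.0673]
ee_rot: [-0.49, 0.49, -0.51, 0.51]
contact_force: [0.6, 1.0, -2.2]
finger_gap: 0.0576
clock: 22.3
ee_pos: [0.5579, 0.2033, 0.0672]
ee_rot: [-0.49, 0.49, -0.51, 0.51]
contact_force: [-4.3, -0.2, 8.5]
finger_gap: 0.0574
```

The floor is touched: force rose to +8.5 N at the expected height. I'll open and rise straight up.

```bash
python3 -m crank '[[0,0,0,0,0,0,0.3],[0,0,0,0,0,0,0.2],[0,0,0,0,0,0,0.1],[0,0,0,0,0,0,0],[0,0,0,0,0,0,0],[0,0,0,0,0,0,0],[0,0,0,0,-1,0,0],[0,0,0,0,-3,0,0],[0,0,0,0,-6,0,0],[0,0,0,0,-10,0,0],[0,0,0,0,-14,0,0],[0,0,0,0,-17,0,0],[0,0,0,0,-17,0,0]]'
python3 -m crank '[[0,0,0,4,0,0,0],[0,0,0,9,0,0,0],[0,0,0,14,0,-2,0],[0,0,0,19,0,-4,0],[0,0,0,24,0,-6,0],[0,0,0,29,0,-8,0],[0,0,0,34,0,-10,0],[0,0,0,38,0,-12,0],[0,0,0,42,0,-13,0],[0,0,0,45,0,-14,0],[0,0,0,45,0,-14,0],[0,0,0,45,0,-14,0]]'
python3 - <<'E'
from h import *
c=grab('top'); save(c,'t9.png'); im=c['color']
vv,uu=np.mgrid[0:480,0:640]; W=world(c,uu,vv)
def circ(n,box,zr):
    u0,v0,u1,v1=box; m=np.zeros((480,640),bool); m[v0:v1,u0:u1]=1; m&=(W[...,2]>zr[0])&(W[...,2]<zr[1])
    if m.sum()<5: print(n,'none');return
    p=W[m]; r=cv2.minAreaRect((p[:,:2]*1000).astype(np.float32)); print(n,m.sum(),p.mean(0).round(4),np.round(r[0]),np.round(r[1]),round(r[2],1),'zmed',np.median(p[:,2]).round(4))
circ('jar cap',(200,185,270,265),(.11,.14))
circ('hand_top',(290,200,340,245),(.07,.09))
circ('pumice',(395,185,455,228),(.03,.08))
circ('soap',(150,195,200,240),(.105,.14))
circ('pinkjar',(380,255,415,292),(.085,.11))
circ('beaker',(500,225,550,265),(.05,.2))
s=bot.read_state(); print(s['clock'],s['contact_force'])
d=grab('side'); a=cv2.resize(im[170:270,80:370],None,fx=2.7,fy=2.7); b=cv2.resize(d['color'][180:400,140:400],None,fx=1.4,fy=1.4)
o=np.zeros((a.shape[0]+b.shape[0],max(a.shape[1],b.shape[1]),3),np.uint8); o[:a.shape[0],:a.shape[1]]=a; o[a.shape[0]:,:b.shape[1]]=b
cv2.imwrite('pics/f9.png',o[:600,:,::-1])
E
```

```text
clock: 23.92
ee_pos: [0.5585, 0.2035, 0.2394]
ee_rot: [-0.492, 0.488, -0.509, 0.511]
contact_force: [0.1, 0.1, -0.4]
finger_gap: 0.0854
clock: 25.42
ee_pos: [0.3999, -0.2404, 0.2359]
ee_rot: [0.49, -0.49, 0.51, -0.51]
contact_force: [-0.4, -0.5, -0.0]
finger_gap: 0.0854
jar cap 387 [0.5554 0.2023 0.1232] [557. 202.] [52. 51.] 22.8 zmed 0.1235
hand_top 118 [ 0.5483 -0.0227  0.0804] [547. -23.] [13. 55.] 88.7 zmed 0.0805
pumice 900 [ 0.5905 -0.2813  0.0481] [ 593. -284.] [101.  60.] 78.4 zmed 0.0487
soap 863 [0.5702 0.3322 0.1162] [569. 327.] [103. 106.] 88.1 zmed 0.1164
pinkjar 170 [ 0.4269 -0.2026  0.0934] [ 429. -202.] [24. 50.] 54.7 zmed 0.0932
beaker 541 [ 0.4822 -0.5305  0.0831] [ 481. -527.] [70. 72.] 43.9 zmed 0.0852
25.475 [0.32199019 0.68314733 0.53012088]
```

View pics/f9.png

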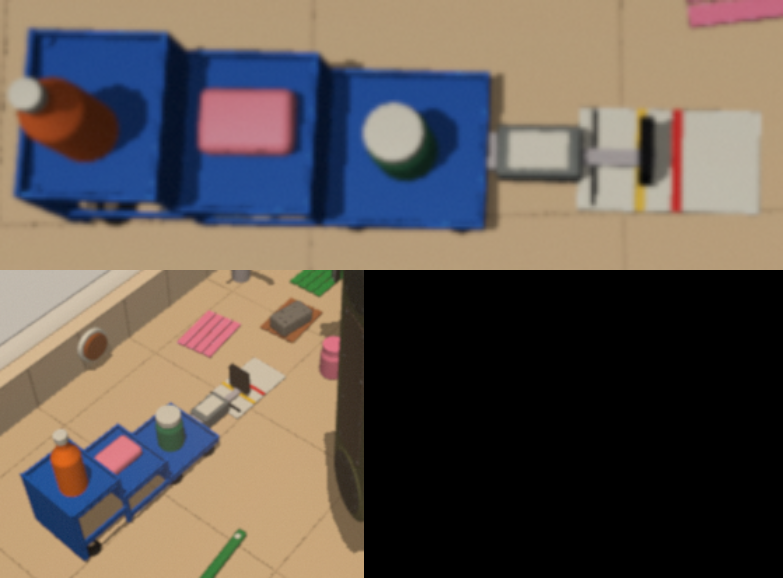

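The jar stands upright in the middle of the low tier at (395,135). Its cap is at (0.557, 0.202), top about 0.122. The handle is back at y -0.023, the pumice is unmoved, and the robot is clear.

```bash
python3 -c "
from plant import bot
print(bot.finish_job())"
```

```text
the job is handed in; nothing more can be done
None
```

The job is done and handed in at about 25 s of the 64 s allowed; no verdict is reported back.

The glass jar was waiting on the white mat, so I pulled the gauge handle to the red mark. The travel was about 79 mm with a force of about 14 N, and I held it for about 2 s. I then eased the handle back until it pressed on the home stop, and released it. Finally I carried the jar to the caddy's lowest tier and lowered it until it touched the floor.

**Last checks:**
- **Jar:** it stands upright about 1 mm from the tier's centre, with its top at 0.123 m where 0.122 m is expected.
- **Gauge:** the handle is back at its starting position (y = -0.023).
- **Others:** pumice and beaker measured unmoved to within 1 mm, and soap and shampoo look in place.
- **Not confirmed:** I did not re-measure the loofah or nail brush. The arm partly hid the pink jar in the last picture, so its centre could not be re-measured.
- **Robot:** clear of everything, with contact force near zero.

No check failed or disagreed, apart from a steady camera height bias of about 2 mm.

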